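Close and lock the desiccant cover of a compact infrared spectrometer

ROBOT

A 6-joint arm with a two-finger parallel gripper is mounted at the origin on a cart in front of the work surface, level with it; the furniture and walls round the work are solid. World frame = base frame: x ahead of the robot, y to its left, z up, the work surface at z = 0. Lengths are in m, angles in rad, forces in N, time in s.
With the tool pointing down it reaches from about 0.325 to 0.85 m from the base axis. Payload 4.4 kg.
Tool frame: the origin (TCP) lies at the very end of the fingers, on their centre line; the grasp point (between the pads) lies 19 mm behind it; z points along the fingers, y is the line along which they close (so a half turn about z gives the same grasp; the last joint's range is limited). The gripper opens to 94 mm and grips with 3 to 60 N. Pads are 16 mm wide; open, the fingers measure 119 mm over their backs; the gripper's body (75 mm by 177 mm) begins 78 mm behind the grasp point.
Start: joints at [0.974, 0.207, 1.542, -0, 1.393, -0.15], TCP at [0.248, 0.519, 0.205] pointing down, gripper open.
Joint ranges: [-2.73, 2.73], [-0.86, 2.22], [0.23, 2.46], [-1.11, 4.25], [0.08, 2.63], [-2.82, 2.82]. Speed limits (rad/s): [2.79, 2.79, 3.14, 3.14, 3.14, 3.14].

INTERFACE

Orientations are given as [roll, pitch, yaw] about the fixed x, y, z axes, in that order (R = Rz(yaw) Ry(pitch) Rx(roll)).
In Python, from bench import sensors, vision, workorder gives the robot as it stands.
- The arm moves only by the tool play_rows, never from a script. Its argument "commands" is a list of rows, each a list of 2 entries, a list of its own where there are three numbers: the shift along the world's x, y, z in m, then the turn about the world's z in degrees. In form: [[[tx, ty, tz], turn], ...]. A call has exactly 10 rows; each row is the pose to reach, as a shift and turn from the pose commanded when the call began; what a row does not reach only later rows make up. A row lasts 1/10 s, in which the tool goes at most 50 mm and 8.59 degrees, less where a joint would pass 70% of its speed; a pose out of reach is approached as far as the arm can. A call with a gripper value outside its range is refused whole. "fingers" is the closure, from 0 (fully open) to 1 (shut), set as the call begins (left out, the last holds). The fingers move at their own pace and stop on an object; "force" is the grip in N (left out, the last holds). Time passes only in rows, so rows that repeat a pose let the fingers close, or fill a call up. It gives the time, the measured TCP pose, the force, the opening and the grip force at its end, in the units of the state.
- sensors.observe(): the state, without advancing time (a new reading comes with each control period).
- vision.capture(name): name is "scene" or "top" or "wrist"; returns a dict with "color" (420x560x3 uint8, blue, green, red), "mtx" (3x3 intrinsics, pixels), "dist_coeffs" ([k1, k2, p1, p2, k3] as OpenCV has them; the pictures are not rectified), "extrinsics" (4x4, takes a point from world to camera coordinates). Camera axes: x right, y up, looking along -z (the intrinsics and any distortion apply to the point x, -y, -z); pixel columns grow to the right and rows downward; lengths in m; the calibration is good to about 2 mm. A picture is of the moment at which its call begins. There is no depth.
- workorder.job_done(): hands the job in; it is judged then, once.
The state is a dict: "time_s": time; "qpos": joint angles; "joint_velocities": joint speeds; "joint_torque": joint torques, N m; "eef_pos": TCP position; "ee_rot": TCP orientation; "contact_force": force on the tool from outside, world axes, zero at the start; "wrist_torque": the same for the moment, N m; "grip_width": finger opening in m; "gripper_force": force on a finger pad.
Only numpy, scipy, OpenCV 4.12 (cv2) and the standard library are available. Lean on these libraries where they do the work, as an engineer would, in place of code of your own. Each camera call takes 0.05 s, during which the arm holds its last target. There are 200 camera calls.

TASK

The fresh desiccant cartridge is in the spectrometer: swing the compartment cover down until it is fully shut, then push its sprung black wing-head stud in and turn it a quarter turn clockwise until it locks, and let go of it. Do not force it round without pushing it in, and leave the things standing round the instrument where they are.

Things in the scene. Friction and masses are not known exactly. Their poses are not given: they have to be found in the camera images.
- spectrometer: white and grey bench spectrometer with a blue band, 200 mm deep (its x), 300 wide (its y), 107 high, fixed to the bench; origin: centre of its underside; -x is its front, +y its left side with the open sample bay. Deck 104 mm above the bench; in its right half the desiccant compartment (74 x 80 mm, holds a metal cartridge) and, in front of that, a steel receptacle with a slot along x.
- cover (a joint): hinge of the white cover, rad: 0 = fully shut, grows as its front edge rises. It starts partly open (0.55 to 1.0), front edge up, its outer face towards the rear; it can open to 1.2. The hinge is stiff (0.22 N m of friction), so the cover stays where it is left; some 2 to 4 N near its front edge closes it.
- cover_hinge (a point): point on the cover's hinge axis, in the middle of its rear edge, 104 mm above the bench; at x = +75 mm, y = -60 mm in the instrument's frame. The axis is parallel to the instrument's y.
- cover_press (a point): point on the outer (upper) face of the cover near its front right corner, a good place to push it shut: 125 mm from the hinge axis, 45 mm right of the cover's middle, 111.5 mm above the bench when shut (7.5 mm over the hinge axis). Cover: 6 mm plate, 145 mm from hinge to front edge, 130 mm wide; its x points to the hinge, its z out of the outer face.
- stud_push (a joint): how far the stud is pushed in, m: 0 = sprung out, 0.0105 = stop; spring 3 N at 0, 10.4 N at the stop. With the cover shut its cross bar stands in the receptacle's slot at 0 and cannot turn; from 0.008 on it is clear and turns. Turned and let go, it springs back to about 0.0055 into a notch under the receptacle and holds the cover: locked. Let go too early, it is not locked.
- stud_turn (a joint): angle of the stud, rad: 0 = unlocked, as it starts (wing along the instrument's x, front to back), 1.57 = stop, locked (wing across, along y). Grows clockwise seen from above. The bar drops into its notch from about 1.43 on. With the cover shut and the stud not pushed in, it has only about 0.15 rad of play in the slot.
- stud_wing (a point): middle of the black wing head, on the stud's axis, 110 mm from the hinge in the cover's middle; moves and turns with the stud: x along the wing, z along the stud, outwards. Wing 34 mm long, 11 wide, 22 high; this point is 10 mm below its top and 11 mm above the round skirt (38 mm across, 6 thick) it stands on. Cover shut and stud out: 140.5 mm above the bench; a red ring shows under the skirt.
- jar_kbr: white jar with a red screw lid, 55 mm across, 71 high, a bystander; origin at the centre of its underside
- jar_kcl: white jar with a white screw lid, 45 mm across, 56 high, a bystander; origin at the centre of its underside
- mortar: small agate mortar bowl, 80 mm across, 25 high, a bystander; origin at the centre of its underside
- spent_cartridge: spent desiccant cartridge, a metal can 66 x 72 x 38 mm with a pale pink window, a bystander; origin at the centre of its underside

How it is judged:
On the way:
1. the cover is shut (value of joint cover below 0.03 rad), for 0.2 s.
At the end, for the whole second after the job is handed in: the cover is shut (within 0.03 rad), the stud is turned to its locked position (stud_turn over 1.35 rad) and, let go, sits sprung back into its notch (stud_push between 3.5 and 7.2 mm) (value of joint cover below 0.03 rad and value of joint stud_turn above 1.35 rad and value of joint stud_push between 0.0035 and 0.0072 m); the robot touches nothing.
It fails at once if a jar, the mortar or the spent cartridge is moved more than 30 mm (distance of any of jar_kbr, jar_kcl, mortar, spent_cartridge from where it was at the start of the episode above 0.03 m).
It fails at once if with the cover shut, the stud is forced round without being pushed in (turned over 0.4 rad while pushed in less than 3 mm) (value of joint cover below 0.03 rad and value of joint stud_turn above 0.4 rad and value of joint stud_push below 0.003 m).
It also fails if it takes over 48 s, if anything falls off the work surface, if the arm or the gripper's body presses on something with over 40 N, if the wrist force passes 120 N, or if a joint passes its speed limit or range.

## Working session

There is one attempt and no reset: what is moved stays moved. The work goes in short steps, Python scripts to look and compute and a tool call to move; the robot and the scene stay as the last step left them, time stands still between calls to the robot, and variables do not carry over. Pictures are saved under pics/ and viewed, at most 10 in all, crops included, and the job is handed in when it is done.

Besides the shell and the picture viewer there is one more tool, called after "Call:" as a command line: name --argument value ..., lists and objects as JSON in quotes. play_rows: Moves the arm, as the interface text tells. Its arguments: {"type":"object","properties":{"commands":{"type":"array"},"fingers":{"type":"number"},"force":{"type":"number"}},"required":["commands"]}

```bash
mkdir -p pics; ls; cat > h.py <<'E'
import numpy as np,cv2
from bench import sensors,vision,workorder
def cap(n,f=None):
    c=vision.capture(n)
    if f: cv2.imwrite('pics/'+f,c['color'])
    return c
def ray(c,px):
    p=cv2.undistortPoints(np.array([[px]],float),np.array(c['mtx']),np.array(c['dist_coeffs'],float))[0,0]
    E=np.array(c['extrinsics']);R=E[:3,:3];t=E[:3,3]
    return -R.T@t, R.T@np.array([p[0],-p[1],-1.])
def plane(c,px,z):
    o,d=ray(c,px); return o+d*(z-o[2])/d[2]
def tri(a,b):
    (o1,d1),(o2,d2)=a,b
    s=np.linalg.lstsq(np.c_[d1,-d2],o2-o1,rcond=None)[0]
    p,q=o1+s[0]*d1,o2+s[1]*d2
    return (p+q)/2,np.linalg.norm(p-q)
def proj(c,P):
    E=np.array(c['extrinsics']);p=E[:3,:3]@np.array(P)+E[:3,3]
    q=np.array([[p[0],-p[1],-p[2]]])
    return cv2.projectPoints(q,np.zeros(3),np.zeros(3),np.array(c['mtx']),np.array(c['dist_coeffs'],float))[0][0,0]
E
python3 - <<'E'
from h import *
for n in('scene','top'):
    c=cap(n,n+'0.png'); E=np.array(c['extrinsics']); print(n,-E[:3,:3].T@E[:3,3],np.array(c['mtx'])[0,0])
print(sensors.observe())
E
```

```text
pics
scene [-0.10590656 -0.76346795  0.56351699] 401.1290240489001
top [ 0.40920424 -0.05688953  1.36101326] 394.5189904277105
{'time_s': 0.1, 'qpos': array([ 9.73502410e-01,  2.07363825e-01,  1.54279637e+00,  4.94109403e-06,
        1.39350635e+00, -1.50479758e-01]), 'joint_velocities': array([-0.00201071, -0.00124448, -0.00283577, -0.00065446, -0.00104851,
       -0.00172519]), 'joint_torque': array([ 1.42135618e-04, -3.71863317e+01, -2.82294005e+01,  7.00163282e-02,
        3.10621283e-02, -1.67223590e-05]), 'eef_pos': array([0.2480378 , 0.51794225, 0.20439743]), 'ee_rot': array([-3.13954293e+00, -3.15707897e-04,  2.69477730e+00]), 'contact_force': array([0.30581222, 0.39299812, 0.47897937]), 'wrist_torque': array([-0.03692262,  0.03419012,  0.00602882]), 'gripper_force': 0.0, 'grip_width': 0.09377332988068504}
```

View pics/scene0.png

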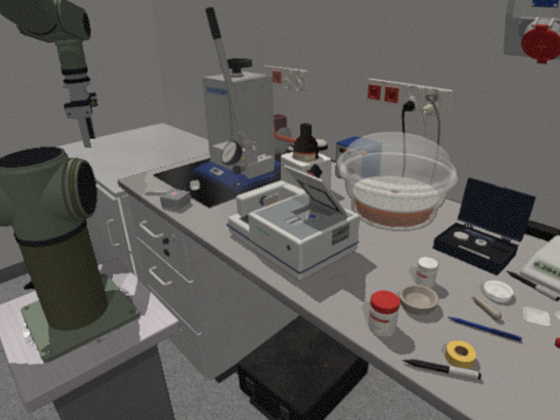

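View pics/top0.png

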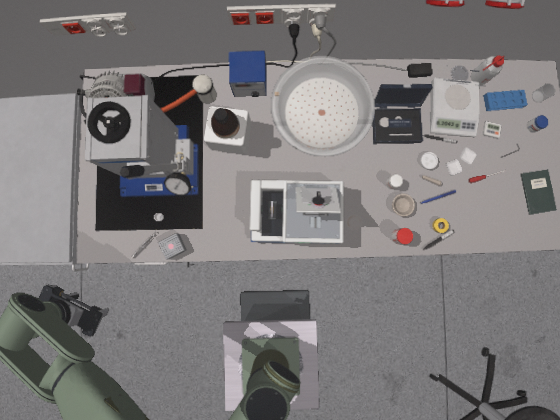

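The instrument spans about (250–344, 180–243) in the top view. The cover is open with the stud at about (318,200), and the jars and mortar stand to its right at about (395–405, 180–236). I'll zoom in on it next.

```bash
python3 - <<'E'
import cv2,numpy as np
a=cv2.imread('pics/top0.png')[170:255,240:355];b=cv2.imread('pics/scene0.png')[160:280,220:365]
a=cv2.resize(a,None,fx=5,fy=5,interpolation=2);b=cv2.resize(b,None,fx=5,fy=5,interpolation=2)
cv2.imwrite('pics/ta.png',a);cv2.imwrite('pics/sb.png',b)
E
```

```text
(no output)
```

View pics/ta.png

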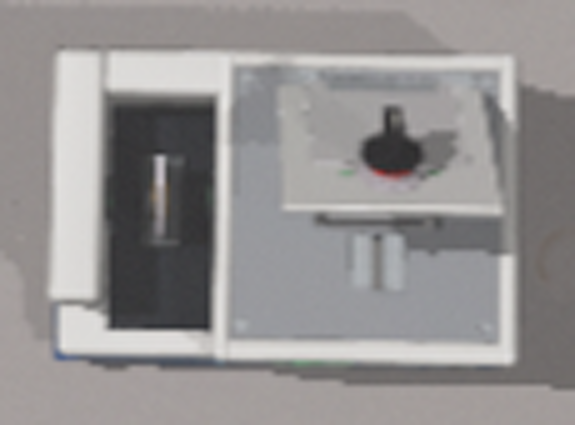

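View pics/sb.png

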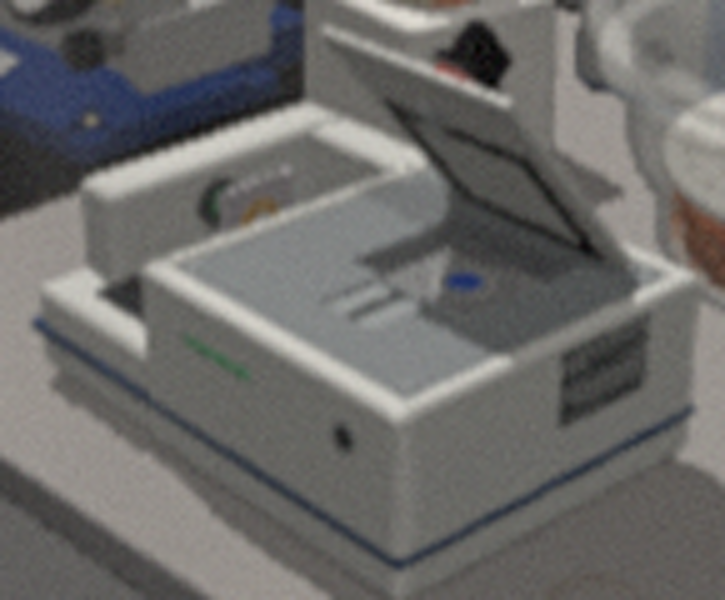

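The top crop shows the deck's right corners at crop (515,57) and (515,360), and the receptacle slot at about (377,262). The cover's front edge runs (283,209)–(503,214). In the scene crop that edge runs (328,28)–(510,105).

```bash
python3 - <<'E'
from h import *
t=cap('top');s=cap('scene')
T=lambda x,y:((x+.5)/5-.5+240,(y+.5)/5-.5+170)
S=lambda x,y:((x+.5)/5-.5+220,(y+.5)/5-.5+160)
for n,p,z in(('rr',(516,55),.107),('fr',(516,363),.107),('rl?',(55,50),.107),('fl2',(220,361),.107),('slot',(377,262),.105)): print(n,plane(t,T(*p),z).round(4))
for n,p,z in(('fr',(404,412),.107),('rr',(692,272),.107),('fl2',(148,268),.107),('slot',(372,303),.105)): print('S',n,plane(s,S(*p),z).round(4))
L=tri(ray(t,T(281,209)),ray(s,S(325,27)));R=tri(ray(t,T(503,214)),ray(s,S(512,104)));print(L,R)
W=tri(ray(t,T(393,118)),ray(s,S(480,45)));print(W)
E
```

```text
rr [ 0.6098 -0.2521  0.107 ]
fr [ 0.4124 -0.244   0.107 ]
rl? [0.6207 0.0447 0.107 ]
fl2 [ 0.4187 -0.0564  0.107 ]
slot [ 0.4789 -0.158   0.105 ]
S fr [ 0.4161 -0.2387  0.107 ]
S rr [ 0.6075 -0.2456  0.107 ]
S fl2 [ 0.4212 -0.0544  0.107 ]
S slot [ 0.4773 -0.1556  0.105 ]
(array([ 0.50519298, -0.09448732,  0.22156352]), np.float64(0.0014143722746501723)) (array([ 0.49841689, -0.22279971,  0.22167126]), np.float64(0.00013271034853419046))
(array([ 0.55347934, -0.15817119,  0.21712336]), np.float64(0.00878957559834096))
```

Call:
play_rows --commands '[[[0,0,0.05],0],[[0,0,0.1],0],[[0,0,0.14],0],[[0.02,-0.04,0.14],5],[[0.03,-0.08,0.14],10],[[0.045,-0.12,0.14],15],[[0.06,-0.16,0.14],20],[[0.075,-0.2,0.14],23.3],[[0.09,-0.24,0.14],23.3],[[0.1,-0.28,0.14],23.3]]' --fingers 1 --force 20

```text
time_s: 1.2
eef_pos: [0.3488, 0.2368, 0.3452]
ee_rot: [-3.141, 0.0, 3.101]
contact_force: [0.2, -0.7, -0.2]
grip_width: 0.0173
gripper_force: 0.0
```

Call:
play_rows --commands '[[[0.01,-0.045,0],0],[[0.02,-0.09,0],0],[[0.03,-0.135,0],0],[[0.04,-0.18,0],0],[[0.06,-0.225,0],0],[[0.08,-0.27,0],0],[[0.1,-0.315,0],0],[[0.12,-0.36,0],0],[[0.145,-0.4,0],0],[[0.17,-0.442,0],0]]'

```text
time_s: 2.2
eef_pos: [0.5189, -0.2053, 0.3453]
ee_rot: [3.141, -0.0, 3.101]
contact_force: [0.3, 0.5, 1.4]
grip_width: 0.0004
gripper_force: 0.0
```

Call:
play_rows --commands '[[[0.037,0,0],0],[[0.042,0,0],0],[[0.042,0,-0.02],0],[[0.042,0,-0.04],0],[[0.042,0,-0.06],0],[[0.042,0,-0.08],0],[[0.042,0,-0.1],0],[[0.042,0,-0.12],0],[[0.042,0,-0.12],0],[[0.042,0,-0.12],0]]'

```text
time_s: 3.2
eef_pos: [0.5601, -0.2029, 0.2256]
ee_rot: [3.141, -0.001, 3.102]
contact_force: [0.4, 0.6, 0.5]
grip_width: 0.0005
gripper_force: 0.0
```

```bash
python3 - <<'E'
from h import *
s=cap('scene');t=cap('top')
a=cv2.resize(s['color'][130:290,210:380],None,fx=2.35,fy=2.35);b=cv2.resize(t['color'][140:300,230:400],None,fx=2.35,fy=2.35)
cv2.imwrite('pics/c1.png',np.hstack([a,b]))
for th in(1,.85,.7,.55,.4,.25,.1,0): 
  d=-.125*np.cos(th)+.0075*np.sin(th)+.008
  print(th,round(.5872+d,4),round(-.206-.04*d,4),round(.104+.125*np.sin(th)+.0075*np.cos(th),4))
E
```

```text
1 0.534 -0.2039 0.2132
0.85 0.5183 -0.2032 0.2029
0.7 0.5044 -0.2027 0.1903
0.55 0.4926 -0.2022 0.1757
0.4 0.483 -0.2018 0.1596
0.25 0.4759 -0.2015 0.1422
0.1 0.4716 -0.2014 0.1239
0 0.4702 -0.2013 0.1115
```

View pics/c1.png

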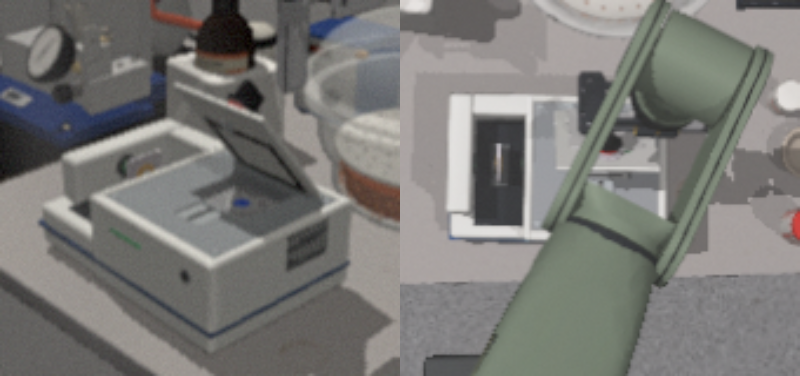

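The top view shows the gripper behind the cover at crop (~620,110), but the scene crop doesn't show the arm. I'll check whether that frame is stale.

```bash
python3 - <<'E'
from h import *
s=cap('scene','s2.png');print(proj(s,[.56,-.203,.2256]),sensors.observe()['time_s'])
o=cv2.imread('pics/scene0.png');d=cv2.absdiff(s['color'],o).max(2);print((d>40).sum(),s['extrinsics'])
E
```

```text
[333.68599602 169.10509666] 3.35
23245 [[ 0.73319477 -0.67978213 -0.01793577 -0.43123462]
 [ 0.31243109  0.31331856  0.89678219 -0.23305482]
 [-0.6039969  -0.6631197   0.4421086  -0.81937358]
 [ 0.          0.          0.          1.        ]]
```

View pics/s2.png

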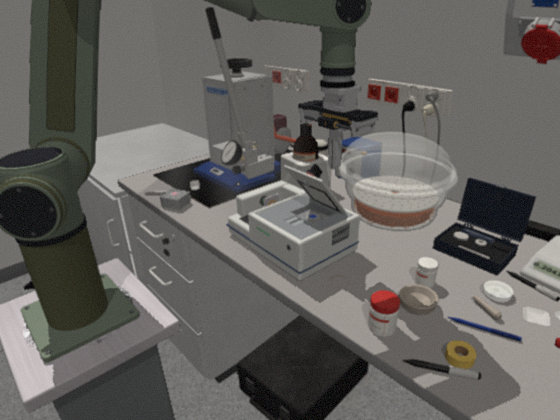

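The fingers are at about (333,165), just behind the cover's right part and clear of it. Next I'll sweep the closing arc.

Call:
play_rows --commands '[[[-0.013,0,-0.006],0],[[-0.026,-0.001,-0.012],0],[[-0.034,0,-0.017],0],[[-0.042,0,-0.023],0],[[-0.049,0,-0.029],0],[[-0.056,0,-0.035],0],[[-0.062,0.001,-0.042],0],[[-0.067,0.001,-0.05],0],[[-0.072,0.001,-0.058],0],[[-0.077,0.001,-0.066],0]]'

```text
time_s: 4.35
eef_pos: [0.483, -0.2023, 0.1585]
ee_rot: [3.141, -0.0, 3.101]
contact_force: [0.9, 0.8, 0.5]
grip_width: 0.0006
gripper_force: 0.3
```

Call:
play_rows --commands '[[[-0.004,0,-0.009],0],[[-0.007,0,-0.018],0],[[-0.009,0,-0.027],0],[[-0.011,0,-0.036],0],[[-0.012,0,-0.041],0],[[-0.013,0,-0.045],0],[[-0.013,0,-0.047],0],[[-0.013,0,-0.048],0],[[-0.013,0,-0.048],0],[[-0.013,0,-0.048],0]]'

```text
time_s: 5.35
eef_pos: [0.4706, -0.2026, 0.1118]
ee_rot: [-3.141, 0.0, 3.102]
contact_force: [-0.9, 0.1, 2.0]
grip_width: 0.0005
gripper_force: 0.9
```

Call:
play_rows --commands '[[[0,0,-0.001],0],[[0,0,-0.001],0],[[0,0,-0.002],0],[[0,0,-0.002],0],[[0,0,-0.003],0],[[0,0,-0.003],0],[[0,0,-0.003],0],[[0,0,-0.003],0],[[0,0,-0.003],0],[[0,0,-0.003],0]]'

```text
time_s: 6.35
eef_pos: [0.4707, -0.2027, 0.1115]
ee_rot: [-3.141, 0.0, 3.102]
contact_force: [-6.3, 3.5, 16.1]
grip_width: 0.0002
gripper_force: 8.4
```

Call:
play_rows --commands '[[[0,0,0.02],0],[[0,0,0.06],0],[[0,0,0.1],0],[[0.003,0.02,0.13],0],[[0.008,0.046,0.15],0],[[0.008,0.046,0.15],0],[[0.008,0.046,0.15],0],[[0.008,0.046,0.15],0],[[0.008,0.046,0.15],0],[[0.008,0.046,0.15],0]]' --fingers 0.4

```text
time_s: 7.35
eef_pos: [0.4778, -0.1568, 0.2571]
ee_rot: [3.141, -0.002, 3.1]
contact_force: [0.6, -0.2, 0.7]
grip_width: 0.0564
gripper_force: 0.0
```

```bash
python3 - <<'E'
from h import *
w=cap('wrist');s=cap('scene','s3.png');
a=cv2.resize(s['color'][150:270,220:360],None,fx=2,fy=2)
v=np.vstack([w['color'],np.zeros((0,560,3),np.uint8)]);v[:240,:280]=a if 0 else v[:240,:280]
cv2.imwrite('pics/w3.png',w['color'])
for z in(.1295,.1505):print(proj(w,[.479,-.157,z]))
print(sensors.observe()['eef_pos'])
np.save('w3.npy',w,allow_pickle=True);np.save('s3.npy',s,allow_pickle=True)
E
```

```text
[277.27910025 199.58932976]
[277.2476387  206.19861434]
[ 0.47804999 -0.15675189  0.25762929]
```

View pics/w3.png

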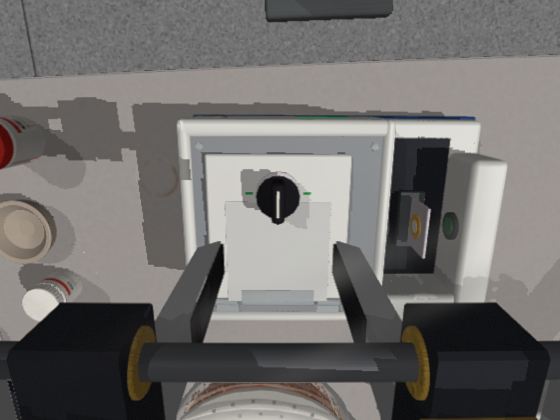

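The cover is flat and shut. The black stud's skirt is at about (278,198) with the wing pointing front to back, within a few pixels of my prediction of (277,200). A mask will refine that.

```bash
python3 - <<'E'
from h import *
w=np.load('w3.npy',allow_pickle=True).item()
g=w['color'].max(2); m=(g<75).astype(np.uint8); m[:160]=0;m[240:]=0;m[:,:240]=0;m[:,320:]=0
n,l,st,c=cv2.connectedComponentsWithStats(m);k=1+st[1:,4].argmax();print(st[k],c[k])
ys,xs=np.where(l==k)
for y in range(172,226,3):
  r=xs[ys==y]; print(y,r.min() if len(r) else 0,r.max() if len(r) else 0, end='; ')
x0,x1=st[k][0],st[k][0]+st[k][2]; ymid=ys[xs==x0].mean(),ys[xs==x1-1].mean();print(ymid)
L=plane(w,(x0-.5,ymid[0]),.1295);R=plane(w,(x1-.5,ymid[1]),.1295);print(L,R,(L+R)/2)
for q in((278,190),(278,222)):print(plane(w,q,.1505))
E
```

```text
[ 256  176   44   48 1382] [277.36468886 197.25542692]
172 0 0; 175 0 0; 178 268 286; 181 264 291; 184 261 294; 187 259 296; 190 258 297; 193 257 298; 196 256 299; 199 257 298; 202 257 298; 205 258 297; 208 260 295; 211 262 293; 214 266 289; 217 271 284; 220 272 283; 223 276 280; (np.float64(196.5), np.float64(196.0))
[ 0.47552802 -0.17541037  0.1295    ] [ 0.47661951 -0.13797783  0.1295    ] [ 0.47607376 -0.1566941   0.1295    ]
[ 0.46576473 -0.15585979  0.1505    ]
[ 0.49227127 -0.15693891  0.1505    ]
```

Call:
play_rows --commands '[[[-0.001,0,-0.02],0],[[-0.001,0,-0.05],0],[[-0.001,0,-0.08],0],[[-0.001,0,-0.1],0],[[-0.001,0,-0.11],0],[[-0.001,0,-0.117],0],[[-0.001,0,-0.122],0],[[-0.001,0,-0.124],0],[[-0.001,0,-0.125],0],[[-0.001,0,-0.125],0]]'

```text
time_s: 8.45
eef_pos: [0.4779, -0.1567, 0.1341]
ee_rot: [-3.141, 0.001, 3.101]
contact_force: [0.3, -0.2, 0.4]
grip_width: 0.0563
gripper_force: 0.0
```

Call:
play_rows --commands '[[[0,0,0],0],[[0,0,0],0],[[0,0,0],0],[[0,0,0],0],[[0,0,0],0],[[0,0,0],0],[[0,0,0],0],[[0,0,0],0],[[0,0,0],0],[[0,0,0],0]]' --fingers 1 --force 25

```text
time_s: 9.45
eef_pos: [0.4774, -0.1568, 0.1335]
ee_rot: [-3.141, 0.0, 3.101]
contact_force: [0.1, -2.2, -0.7]
grip_width: 0.0109
gripper_force: 25.0
```

Call:
play_rows --commands '[[[0,0,-0.002],0],[[0,0,-0.004],0],[[0,0,-0.006],0],[[0,0,-0.008],0],[[0,0,-0.009],0],[[0,0,-0.01],0],[[0,0,-0.01],0],[[0,0,-0.01],0],[[0,0,-0.01],0],[[0,0,-0.01],0]]'

```text
time_s: 10.45
eef_pos: [0.4776, -0.1569, 0.1247]
ee_rot: [-3.141, 0.0, 3.102]
contact_force: [-3.5, -1.3, 8.2]
grip_width: 0.0107
gripper_force: 25.0
```

Call:
play_rows --commands '[[[0,0,-0.001],0],[[0,0,-0.001],0],[[0,0,-0.002],0],[[0,0,-0.002],0],[[0,0,-0.003],0],[[0,0,-0.003],0],[[0,0,-0.003],0],[[0,0,-0.003],0],[[0,0,-0.003],0],[[0,0,-0.003],0]]'

```text
time_s: 11.45
eef_pos: [0.4777, -0.1569, 0.1227]
ee_rot: [-3.141, 0.0, 3.102]
contact_force: [-5.9, -0.2, 12.7]
grip_width: 0.0107
gripper_force: 25.0
```

Call:
play_rows --commands '[[[0,0,0],-5],[[0,0,0],-10],[[0,0,0],-15],[[0,0,0],-20],[[0,0,0],-25],[[0,0,0],-30],[[0,0,0],-35],[[0,0,0],-40],[[0,0,0],-45],[[0,0,0],-45]]'

```text
time_s: 12.45
eef_pos: [0.4779, -0.1566, 0.1227]
ee_rot: [3.141, 0.001, 2.315]
contact_force: [-4.8, 0.4, 13.4]
grip_width: 0.0109
gripper_force: 25.0
```

Call:
play_rows --commands '[[[0,0,0],-6],[[0,0,0],-12],[[0,0,0],-18],[[0,0,0],-24],[[0,0,0],-30],[[0,0,0],-36],[[0,0,0],-42],[[0,0,0],-45],[[0,0,0],-47],[[0,0,0],-47]]'

```text
time_s: 13.45
eef_pos: [0.4783, -0.1565, 0.1227]
ee_rot: [3.14, 0.0, 1.497]
contact_force: [-3.9, 0.8, 12.6]
grip_width: 0.011
gripper_force: 25.1
```

```bash
python3 -c "
from h import *
o=sensors.observe();print(o['wrist_torque'],o['contact_force'],o['ee_rot'],o['qpos'])"
```

```text
[0.0744141  0.9060008  0.28365318] [-3.87576477  0.78267594 12.63467252] [3.13990967e+00 4.53811895e-04 1.49656705e+00] [-4.88534941e-01  1.40293978e-01  1.80112891e+00  2.81356470e-04
  1.19844650e+00 -4.14408177e-01]
```

Call:
play_rows --commands '[[[0,0,0.002],0],[[0,0,0.004],0],[[0,0,0.006],0],[[0,0,0.007],0],[[0,0,0.007],0],[[0,0,0.007],0],[[0,0,0.007],0],[[0,0,0.007],0],[[0,0,0.007],0],[[0,0,0.007],0]]'

```text
time_s: 14.45
eef_pos: [0.4782, -0.1565, 0.128]
ee_rot: [3.14, 0.0, 1.496]
contact_force: [-1.2, -0.3, 6.1]
grip_width: 0.0108
gripper_force: 25.1
```

Call:
play_rows --commands '[[[0,0,0],0],[[0,0,0],0],[[0,0,0],0],[[0,0,0],0],[[0,0,0],0],[[0,0,0],0],[[0,0,0],0],[[0,0,0],0],[[0,0,0],0],[[0,0,0],0]]' --fingers 0.5

```text
time_s: 15.45
eef_pos: [0.4775, -0.1565, 0.1275]
ee_rot: [3.142, 0.0, 1.496]
contact_force: [0.2, -0.7, -0.3]
grip_width: 0.0469
gripper_force: 0.0
```

Call:
play_rows --commands '[[[0,0,0.02],0],[[0,0,0.05],0],[[0,0,0.09],0],[[0,0,0.13],0],[[0,0,0.13],0],[[0,0,0.13],0],[[0,0,0.13],0],[[0,0,0.13],0],[[0,0,0.13],0],[[0,0,0.13],0]]'

```text
time_s: 16.45
eef_pos: [0.477, -0.1562, 0.2564]
ee_rot: [-3.14, -0.001, 1.496]
contact_force: [0.5, 0.8, 0.6]
grip_width: 0.0467
gripper_force: 0.0
```

```bash
python3 - <<'E'
from h import *
w=cap('wrist');s=cap('scene')
cv2.imwrite('pics/f.png',np.hstack([cv2.resize(w['color'],(440,330)),cv2.resize(s['color'][170:270,230:340],(360,330))]))
print(sensors.observe()['eef_pos'])
E
```

```text
[ 0.47724728 -0.15633331  0.25691036]
```

View pics/f.png

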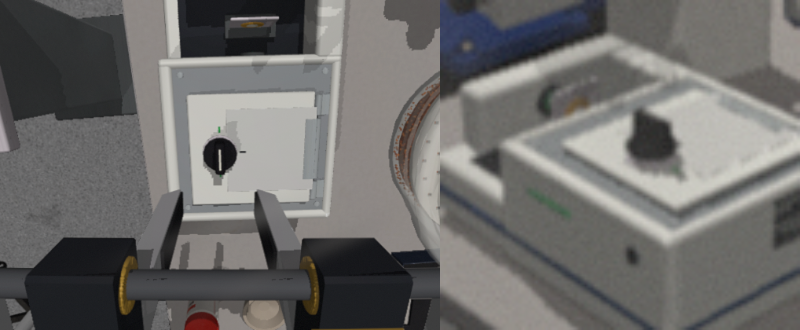

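The wing now points across the instrument, at about (219,155) in the left half, and the cover is flat. I'll check for a visible red ring and measure the skirt height before handing in.

```bash
python3 - <<'E'
from h import *
w=cap('wrist');s=cap('scene');s0=np.load('s3.npy',allow_pickle=True).item()
def f(c,n):
  p=proj(c,[.477,-.1565,.128]).astype(int);r=24 if n=='w' else 14
  I=c['color'][p[1]-r:p[1]+r,p[0]-r:p[0]+r].astype(int)
  red=((I[...,2]-I[...,1]>40)&(I[...,2]-I[...,0]>40)).sum()
  ys,xs=np.where(I.max(2)<75); print(n,'red',red,'dark',len(xs),'top row',ys.min()+p[1]-r,'bottom',ys.max()+p[1]-r,'x',xs.min()+p[0]-r,xs.max()+p[0]-r)
f(w,'w');f(s,'s');f(s0,'s_before')
for z in(.1505,.145):print(proj(s,[.477,-.1565,z]))
E
```

```text
w red 0 dark 1352 top row 175 bottom 220 x 258 300
s red 0 dark 142 top row 204 bottom 218 x 288 301
s_before red 0 dark 152 top row 202 bottom 216 x 288 301
[294.04157963 203.25295238]
[294.05911153 205.36065092]
```

```bash
python3 -c "
from bench import workorder
print(workorder.job_done())"
```

```text
the job is handed in; nothing more can be done
None
```

The cover is shut, and the stud was pushed in, turned a quarter turn clockwise and let go. It now sits about 5 mm lower than before, as it should when locked in its notch, and the arm is clear; I've handed the job in, but it returned no verdict.

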